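# Find a pump's soft foot by feel and pack it with a slotted packer

## Robot

A 6-joint arm with a two-finger parallel gripper is mounted at the origin on a cart in front of the work surface, level with it; the furniture and walls round the work are solid. World frame = base frame: x ahead of the robot, y to its left, z up, the work surface at z = 0. Lengths are in m, angles in rad, forces in N, time in s.
With the tool pointing down it reaches from about 0.25 to 0.85 m from the base axis. Payload 12.5 kg.
Tool frame: the origin (TCP) lies on the centre line of the jaws, within the pads' length; the fingertips stand arm.tcp_to_tips ahead of it and the grasp point (between the pads) is the TCP (arm.tcp_to_tips is the distance from the TCP to the fingertips, in m); z points along the fingers, y is the line along which they close (so a half turn about z gives the same grasp; the last joint's range is limited). The gripper opens to 93 mm and grips with 3 to 60 N. Pads are 15 mm wide; open, the fingers measure 128 mm over their backs; the gripper's body (75 mm by 188 mm) begins 65 mm behind the grasp point.
Start: joints at [-1.408, 0.351, 1.652, -0, 1.139, -0.085], TCP at [0.135, -0.533, 0.238] pointing down, gripper open.
Joint ranges: [-2.75, 2.75], [-0.79, 2.1], [0.01, 2.65], [-1.57, 4.71], [0.07, 3.14], [-2.87, 2.87]. Speed limits (rad/s): [2.22, 2.22, 2.79, 3.14, 3.14, 3.14].

## Interface

Orientations are given as [roll, pitch, yaw] about the fixed x, y, z axes, in that order (R = Rz(yaw) Ry(pitch) Rx(roll)).
In Python, from plant import status, optics, sign_off, arm gives the robot as it stands. The module is installed in compiled form; this text tells all that it offers.
- The arm moves only by the shell command python3 -m inch 'ROWS' [OPENING]. ROWS is JSON, a list of rows, each a list of 4 numbers: the shift along the world's x, y, z in m, then the turn about the world's z in degrees. A call has 1 to 5 rows; each row shifts and turns the commanded pose from where the row before left it; what a row does not reach is not made up. A row lasts 1/8 s, in which the tool goes at most 62.5 mm and 10.7 degrees, less where a joint would pass 70% of its speed; a pose out of reach is approached as far as the arm can. A call with a gripper value outside its range is refused whole. OPENING is the closure, from 0 (fully open) to 1 (shut), set as the call begins (- or left out, the last holds). The fingers move at their own pace and stop on an object; the grip force is fixed at half the most. Time passes only in rows, so rows that do not move let the fingers close. It gives the time, the measured TCP pose, the force, the opening and the grip force at its end, in the units of the state.
- status.state(): the state, without advancing time (a new reading comes with each control period).
- optics.capture(name): name is "scene" or "top"; returns a dict with "image" (480x640x3 uint8, red, green, blue), "camera_matrix" (3x3 intrinsics, pixels), "k1" (the pictures are not rectified: a ray, as slopes to the right and down, at radius r is drawn at 1 + k1 r^2 times it, then the intrinsics apply), "pose" (4x4, takes a point from camera to world coordinates). Camera axes: x right, y up, looking along -z (the intrinsics and any distortion apply to the point x, -y, -z); pixel columns grow to the right and rows downward; lengths in m; the calibration is good to about 2 mm. A picture is of the moment at which its call begins. There is no depth.
- sign_off(): hands the job in; it is judged then, once.
The state is a dict: "clock": time; "joint_pos": joint angles; "qd": joint speeds; "joint_efforts": joint torques, N m; "tcp_pos": TCP position; "orientation": TCP orientation; "wrist_force": force on the tool from outside, world axes, zero at the start; "wrist_torque": the same for the moment, N m; "finger_gap": finger opening in m; "gripper_force": force on a finger pad.
Only numpy, scipy, OpenCV 4.12 (cv2) and the standard library are available. Lean on these libraries where they do the work, as an engineer would, in place of code of your own. Each camera call takes 0.05 s, during which the arm holds its last target. There are 200 camera calls.

## Task

One of the three front feet of the pump set has gone soft, which hardly shows from outside: hold the slotted packer by its upright grip, flat on the bedplate, and try it under the feet from the front, feeling how it goes. It slides with a light drag under the soft foot and is stopped dead under a sound one; never force it. Leave it fully home under the soft foot, its slot against the bolt, let go of it, and leave the loose brass fittings on the bench alone.

Things in the scene. Friction and masses are not known exactly. Their poses are not given: they have to be found in the camera images.
- pump_set: Small grey motor with a steel pump head, fixed on a grey bedplate. Origin: on the bench top, 20 mm behind the middle bolt; x from the front edge (robot side) to the back, y along the shaft to the left. Bedplate: x -115 to +125 mm, 300 mm wide, top 12 mm above the bench. Three front feet at y +90, 0, -90 mm. Motor and pump stand behind x = -3 mm, up to 143 mm above the bench.
- foot_1 (a point): Left front foot: axis of its 8 mm bolt, at the level of the bedplate's top; axes as pump_set, the packer goes in along +x. Each foot is a flat lug 46 mm wide; front edge 25 mm before this point (x -45 mm of the pump set), underside 9 mm and top 18 mm above the bedplate, nut and bolt up to 34 mm above it.
- foot_2 (a point): Middle front foot, the same. Under each foot, from 6 mm behind its front edge, sits a 36 mm deep black rubber sole. Under the two sound feet it bears on the bedplate, hard as a wall: the packer's nose stops there, 6 mm past the foot's edge, 45 mm short of home, and pressing with over 30 N spoils sole or nose. The soft foot may be any of the three.
- foot_3 (a point): Right front foot, the same. Under the soft foot the sole hangs 2.9 mm above the bedplate and yields upward against 1 to 2 N: the tapered nose of the packer, slid along the bedplate, lifts it and the packer goes on with a drag of 1 to 6 N (more if it is also pressed down or tilted) until the end of its slot meets the bolt.
- packer_grip (a point): Centre of the packer's upright black grip: 22 mm along x, 16 mm along y, 50 mm tall; this point is 29 mm above the packer's underside. The packer, loose, about 0.12 kg, is a flat steel blade 4 mm thick, 42 mm wide, running along its x axis from 14 mm behind this point to the nose 98 mm ahead (+x) of it; z is up.
- packer_seat (a point): Point on the packer's underside, 72 mm ahead of the grip along the packer's x: on the bolt's axis when the packer is fully home. It lies in a slot 14 mm wide, open at the forked nose, that ends 68 mm ahead of the grip. The nose's top tapers over the last 11 mm, from 4 to 2 mm thick.
- ball_valve: Loose brass ball valve with a red lever, 36 x 85 x 50 mm, a bystander; origin at the centre of its underside.
- nipple_1: Loose brass hose nipple, 52 x 27 x 24 mm, a bystander; origin at the centre of its underside.
- nipple_2: Loose brass hose nipple, 59 x 31 x 27 mm, a bystander; origin at the centre of its underside.
Things that resemble listed ones, but are neither listed nor needed, are in the scene too. There is more than one size of the part that bears packer_grip; the job needs the largest.

How it is judged:
At the end, for the whole second after the job is handed in: The packer lies flat on the bedplate (within 0.06 rad) under a front foot, square to it within 0.12 rad, its seat point within 4 mm of the bolt's axis (only the soft foot lets it in), at rest and released ((horizontal distance between packer_seat and foot_1 below 0.004 m or horizontal distance between packer_seat and foot_2 below 0.004 m or horizontal distance between packer_seat and foot_3 below 0.004 m) and z of packer_seat in the frame of pump_set between 0.009 and 0.016 m and angle between the x axis of packer_grip and the x axis of pump_set, either way round below 0.12 rad and angle between packer_grip's own z axis and vertical below 0.06 rad and linear speed of packer below 0.01 m/s); the robot touches nothing.
It fails at once if the packer is forced: it presses on a foot, its sole, the bolt or the bedplate with more than 30 N (contact force between packer and pump_set above 30 N or contact force between packer and sole_a above 30 N or contact force between packer and sole_b above 30 N or contact force between packer and sole_c above 30 N).
It fails at once if a loose brass fitting is moved more than 15 mm (distance of any of ball_valve, nipple_1, nipple_2 from where it was at the start of the episode above 0.015 m).
It also fails if it takes over 61 s, if anything falls off the work surface, if the arm or the gripper's body presses on something with over 40 N, if the wrist force passes 120 N, or if a joint passes its speed limit or range.

## Working session

There is one attempt and no reset: what is moved stays moved. The work goes in short steps, Python scripts to look and compute and a shell command to move; the robot and the scene stay as the last step left them, time stands still between calls to the robot, and variables do not carry over. Pictures are saved under pics/ and viewed, at most 10 in all, crops included, and the job is handed in when it is done.

```bash
mkdir -p pics; cat > h.py <<'E'
import numpy as np, cv2
from plant import status, optics, arm
def grab(name,fn=None):
    c=optics.capture(name)
    np.savez('%s.npz'%name,**{k:np.array(v) for k,v in c.items()})
    if fn: cv2.imwrite('pics/'+fn,c['image'][:,:,::-1])
    return c
def load(name): return dict(np.load('%s.npz'%name))
def ray(c,u,v):
    K=c['camera_matrix'];d=np.array([(u-K[0,2])/K[0,0],(v-K[1,2])/K[1,1]])
    s=d.copy()
    for _ in range(20): s=d/(1+float(c['k1'])*(s@s))
    T=c['pose'];return T[:3,3],T[:3,:3]@np.array([s[0],-s[1],-1])
def onz(c,u,v,z):
    o,d=ray(c,u,v);return o+d*(z-o[2])/d[2]
def proj(c,p):
    T=c['pose'];q=T[:3,:3].T@(np.array(p)-T[:3,3]);s=np.array([q[0],-q[1]])/-q[2]
    s=s*(1+float(c['k1'])*(s@s));K=c['camera_matrix'];return np.array([K[0,0]*s[0]+K[0,2],K[1,1]*s[1]+K[1,2]])
E
python3 - <<'E'
from h import *
for n in('scene','top'):
    c=grab(n,n+'1.png');print(n,c['camera_matrix'],c['k1'],c['pose'].round(3))
print(status.state(),arm.tcp_to_tips)
E
```

```text
scene [[499.26103991   0.         317.19156559]
 [  0.         499.26103991 240.88340214]
 [  0.           0.           1.        ]] -0.030542231536868844 [[ 0.678  0.523 -0.516 -0.229]
 [-0.735  0.469 -0.491 -0.65 ]
 [-0.015  0.712  0.702  0.964]
 [ 0.     0.     0.     1.   ]]
top [[541.54159858   0.         316.89938573]
 [  0.         541.54159858 241.66003869]
 [  0.           0.           1.        ]] -0.07095575093715226 [[-0.013  0.989 -0.15   0.271]
 [-1.    -0.009  0.028 -0.01 ]
 [ 0.026  0.151  0.988  1.168]
 [ 0.     0.     0.     1.   ]]
{'clock': 0.1, 'joint_pos': array([-1.40759851e+00,  3.51193811e-01,  1.65235342e+00,  7.67647447e-06,
        1.13912804e+00, -8.46181762e-02]), 'qd': array([-0.00125101, -0.00331842, -0.00281624,  0.00061966,  0.00019366,
       -0.00018347]), 'joint_efforts': array([ 6.71384223e-04, -4.98026741e+01, -2.85704273e+01,  7.00516300e-02,
        2.39111617e-02, -5.57112423e-05]), 'tcp_pos': array([ 0.13487663, -0.53290062,  0.23715152]), 'orientation': array([-3.14051451e+00, -9.84430578e-05,  2.47812725e-01]), 'wrist_force': array([ 0.55624883,  0.59399619, -0.01116687]), 'wrist_torque': array([ 0.03338811, -0.01440774,  0.01315356]), 'gripper_force': 0.0, 'finger_gap': 0.0930408857644568} 0.019
```

View pics/scene1.png

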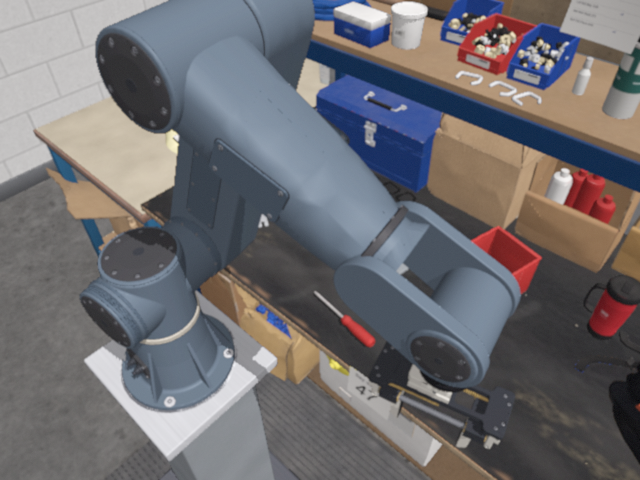

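View pics/top1.png

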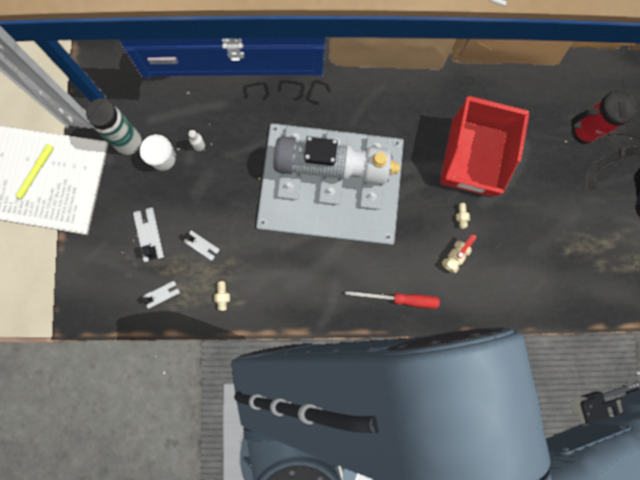

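The top view shows three packers: the largest at about (148,233) with its black grip near (150,253), and two smaller ones. The pump set is at (330,180) with its feet at (289,187), (330,192) and (371,197). The brass fittings are at (222,296), (463,215) and (458,257). I'll enlarge both areas in one picture.

```bash
python3 - <<'E'
from h import *
c=load('top');im=c['image'][:,:,::-1]
a=cv2.resize(im[195:275,115:175],None,fx=6,fy=6,interpolation=cv2.INTER_CUBIC)
b=cv2.resize(im[115:250,250:410],None,fx=2.7,fy=2.7,interpolation=cv2.INTER_CUBIC)
o=np.zeros((480,800,3),np.uint8);o[:480,:360]=a[:480];o[:b.shape[0],365:365+b.shape[1]]=b[:,:435]
cv2.imwrite('pics/crop1.png',o)
for n,p,z in[('bl',(270,126),.012),('br',(404,137),.012),('fr',(394,242),.012),('fl',(258,230),.012),('n1',(289,183),.046),('n2',(330,189),.046),('n3',(371,193),.046),('grip',(150,253),.054),('v',(458,257),.02),('nip1',(463,215),.012),('nip2',(222,296),.012)]:print(n,onz(c,*p,z).round(3))
E
```

```text
bl [0.709 0.059 0.012]
br [ 0.683 -0.241  0.012]
fr [ 0.444 -0.21   0.012]
fl [0.474 0.085 0.012]
n1 [0.569 0.017 0.046]
n2 [ 0.555 -0.071  0.046]
n3 [ 0.546 -0.158  0.046]
grip [0.42  0.305 0.054]
v [ 0.409 -0.347  0.02 ]
nip1 [ 0.503 -0.365  0.012]
nip2 [0.332 0.161 0.012]
```

View pics/crop1.png

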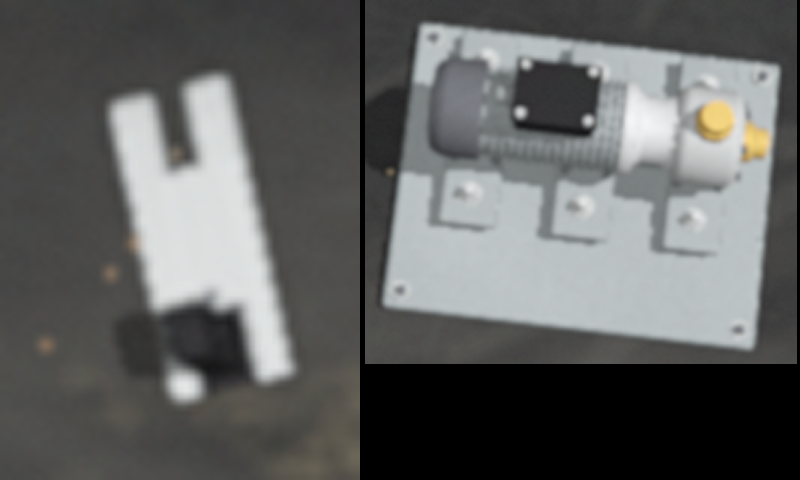

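The crop shows the packer's blade nose corners at crop (108,105) and (232,75), and its rear right corner at (295,375), with the grip at the rear. The plate corners and the three nuts are clear too.

```bash
python3 - <<'E'
from h import *
c=load('top')
L=lambda x,y:(115+x/6,195+y/6)
R=lambda x,y:(250+(x-365)/2.7,115+y/2.7)
nl=onz(c,*L(108,105),.002);nr=onz(c,*L(232,75),.002);rr=onz(c,*L(295,375),.004)
print('width',np.linalg.norm(nl-nr),'len',np.linalg.norm(nr-rr))
d=(nr-rr)[:2];d/=np.linalg.norm(d);print('yaw packer',np.degrees(np.arctan2(d[1],d[0])))
n=np.array([-d[1],d[0]]);print('grip',rr[:2]+14e-3*d+21e-3*n, (nl+nr)[:2]/2-98e-3*d)
P=[onz(c,*R(*p),.012)[:2] for p in[(420,23),(779,65),(754,349),(384,304)]]
bl,br,fr,fl=P
print(np.round(P,4),np.linalg.norm(bl-br),np.linalg.norm(fl-fr),np.linalg.norm(bl-fl),np.linalg.norm(br-fr))
e=(bl+br-fl-fr);e/=np.linalg.norm(e);f=np.array([-e[1],e[0]]);e2=(bl-br)+(fl-fr)
print('yaw pump',np.degrees(np.arctan2(e[1],e[0])),np.degrees(np.arctan2(-e2[0],e2[1])))
o=np.mean(P,0)-.005*e;print('origin',o)
for y in(.09,0,-.09):print('foot from plate',o-.02*e+y*f)
for p in[(468,190),(580,205),(693,218)]:print('nut',onz(c,*R(*p),.045)[:2])
E
```

```text
width 0.04655619605624159 len 0.11440965328186004
yaw packer 13.65340159688802
grip [0.42512688 0.31214051] [0.4270392  0.31494901]
[[ 0.7153  0.0585]
 [ 0.6779 -0.2393]
 [ 0.4395 -0.2096]
 [ 0.4788  0.0871]] 0.3001600000563263 0.29927548016878114 0.23821342316720123 0.240225122408058
yaw pump -7.000820128051007 -7.351621750311878
origin [ 0.57293437 -0.07525171]
foot from plate [0.564053   0.01651495]
foot from plate [ 0.55308348 -0.07281404]
foot from plate [ 0.54211396 -0.16214304]
nut [0.56373467 0.01845644]
nut [ 0.55094248 -0.06984479]
nut [ 0.53984672 -0.15911593]
```

```bash
python3 -m inch '[[0.03,0.045,0,0],[0.03,0.045,0,0],[0.03,0.045,0,0],[0.03,0.045,0,0],[0.03,0.045,0,0]]' 0.4
python3 -m inch '[[0.02,0.05,0,0],[0.02,0.05,0,0],[0.02,0.05,0,0],[0.02,0.05,0,0],[0.02,0.05,0,0]]'
python3 -m inch '[[0.008,0.055,0,0],[0.008,0.055,0,0],[0.008,0.055,0,0],[0.008,0.055,0,0],[0.009,0.055,0,0]]'
```

```text
clock: 0.72
tcp_pos: [0.2855, -0.3066, 0.2375]
orientation: [-3.141, 0.0, 0.247]
wrist_force: [0.9, -1.2, 0.0]
finger_gap: 0.0562
gripper_force: 0.0
clock: 1.35
tcp_pos: [0.3852, -0.0564, 0.2377]
orientation: [3.141, -0.0, 0.248]
wrist_force: [1.2, -1.1, -0.0]
finger_gap: 0.0558
gripper_force: 0.0
clock: 1.98
tcp_pos: [0.4257, 0.2188, 0.2375]
orientation: [3.141, 0.0, 0.248]
wrist_force: [0.4, -0.4, 0.8]
finger_gap: 0.056
gripper_force: 0.0
```

```bash
python3 -m inch '[[0,0.048,-0.02,0],[0,0.046,-0.02,-0.5],[0,0,-0.04,0],[0,0,-0.04,0],[0,0,0,0]]'
python3 - <<'E'
from h import *
a=grab('scene');b=grab('top')
o=np.zeros((480,800,3),np.uint8)
p=proj(a,(.43,.31,.04)).astype(int);q=proj(b,(.43,.31,.04)).astype(int);print(p,q)
for i,(c,m) in enumerate(((a,p),(b,q))):
    x=np.clip(m[0]-50,0,540);y=np.clip(m[1]-60,0,360);print(x,y)
    o[:,i*400:i*400+400]=cv2.resize(c['image'][y:y+120,x:x+100,::-1],(400,480),interpolation=cv2.INTER_CUBIC)
cv2.imwrite('pics/near1.png',o)
E
```

```text
clock: 2.6
tcp_pos: [0.4244, 0.31, 0.1154]
orientation: [3.14, 0.005, 0.239]
wrist_force: [-0.1, -1.2, 1.2]
finger_gap: 0.0559
gripper_force: 0.0
[233 193] [149 249]
183 133
99 189
```

View pics/near1.png

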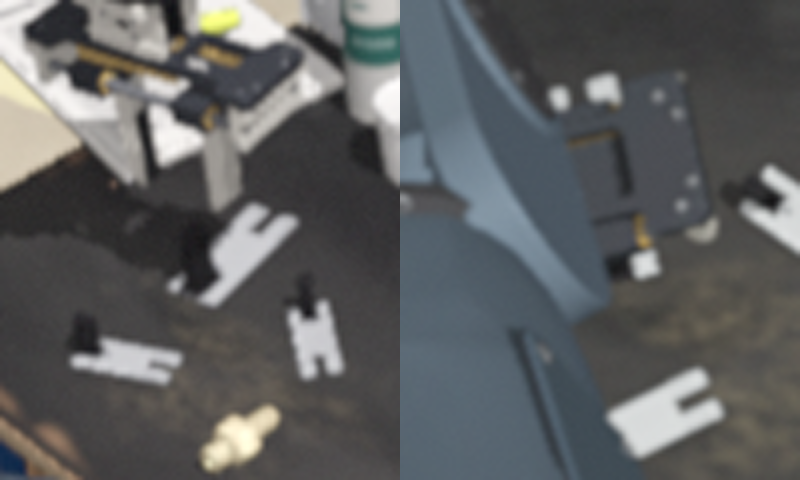

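Scene crop (left half): the packer's nose corners are at crop (258,204) and (298,220), its rear corner is at (210,305), and the grip is at about (200,260). The fingers are above it and clear. I'll check the position against the first estimate.

```bash
python3 - <<'E'
from h import *
c=load('scene')
L=lambda x,y:(183+x/4,133+y/4)
nl=onz(c,*L(258,204),.002)[:2];nr=onz(c,*L(298,220),.002)[:2];rr=onz(c,*L(210,305),.004)[:2]
d=nr-rr;l=np.linalg.norm(d);d/=l;n=np.array([-d[1],d[0]])
print(nl,nr,rr,np.linalg.norm(nl-nr),l,np.degrees(np.arctan2(d[1],d[0])),rr+14e-3*d+21e-3*n,(nl+nr)/2-98e-3*d)
# predicted grip top/bottom from top-camera estimate
for z in(.054,.004):print(((proj(c,(.426,.3135,z))-[183,133])*4).round())
E
```

```text
[0.51747405 0.35443135] [0.52474814 0.31625156] [0.41259184 0.28885231] 0.03886654717159709 0.11545455117033952 13.728204503682091 [0.42120825 0.31257482] [0.42591072 0.31208445]
[193. 229.]
[202. 282.]
```

```bash
python3 -m inch '[[0,0.0015,-0.03,0],[0,0,-0.03,0],[0,0,-0.022,0],[0,0,0,0],[0,0,0,0]]'
python3 -m inch '[[0,0,0,0],[0,0,0,0],[0,0,0,0],[0,0,0,0],[0,0,0,0]]' 1
```

```text
clock: 3.32
tcp_pos: [0.4269, 0.3128, 0.0374]
orientation: [-3.141, -0.002, 0.239]
wrist_force: [-0.4, 0.1, -0.6]
finger_gap: 0.056
gripper_force: 0.0
clock: 3.95
tcp_pos: [0.4259, 0.3124, 0.0357]
orientation: [-3.141, -0.0, 0.239]
wrist_force: [-1.3, 0.3, 1.0]
finger_gap: 0.0161
gripper_force: 29.9
```

```bash
python3 -m inch '[[0,0,0.02,0],[0,0,0.04,0],[0,0,0.04,0],[0,-0.03,0,-3.4],[0,-0.03,0,-3.5]]'
python3 -m inch '[[-0.001,-0.05,0,-3.5],[-0.001,-0.05,0,-3.5],[-0.001,-0.05,0,-3.5],[-0.001,-0.04,0,-3.5],[0,-0.027,0,0]]'
python3 -m inch '[[0,0,-0.03,0],[0,0,-0.03,0],[0,0,0,0],[0,0,0,0]]'
python3 - <<'E'
from h import *
a=grab('scene','s3.png');b=grab('top')
o=np.zeros((480,800,3),np.uint8)
for i,c in enumerate((a,b)):
    m=proj(c,(.5,.02,.03)).astype(int);x,y=m[0]-50,m[1]-60;print(x,y)
    o[:,i*400:i*400+400]=cv2.resize(c['image'][y:y+120,x:x+100,::-1],(400,480),interpolation=cv2.INTER_CUBIC)
cv2.imwrite('pics/near2.png',o)
E
```

```text
clock: 4.58
tcp_pos: [0.4258, 0.2517, 0.1359]
orientation: [-3.142, -0.0, 0.117]
wrist_force: [-0.2, 0.3, -1.6]
finger_gap: 0.0157
gripper_force: 29.9
clock: 5.2
tcp_pos: [0.4216, 0.0337, 0.1356]
orientation: [3.141, 0.0, -0.128]
wrist_force: [0.8, 0.2, -1.2]
finger_gap: 0.0158
gripper_force: 29.9
clock: 5.7
tcp_pos: [0.4223, 0.0354, 0.0764]
orientation: [-3.142, -0.0, -0.126]
wrist_force: [-0.9, 0.5, -0.8]
finger_gap: 0.016
gripper_force: 29.9
273 169
237 156
```

View pics/near2.png

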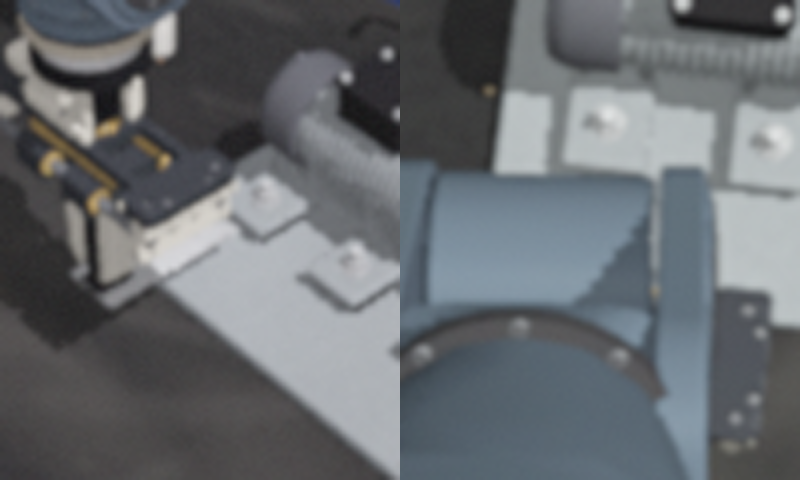

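The scene crop shows the held packer pointing at foot 1: nut 1 at crop (263,192), nut 2 at (356,258), and the packer's right edge from (108,305) to (240,235). In the top view nut 1 is at crop (600,122) and nut 2 at (770,143).

```bash
python3 - <<'E'
from h import *
a=load('scene');b=load('top')
A=lambda x,y:(273+x/4,169+y/4)
B=lambda x,y:(237+(x-400)/4,156+y/4)
def tri(p,q):
    o,d=ray(a,*p);o2,d2=ray(b,*q)
    s=np.linalg.lstsq(np.c_[d,-d2],o2-o,rcond=None)[0];x,y=o+d*s[0],o2+d2*s[1];return (x+y)/2,np.linalg.norm(x-y)
for p,q in(((263,192),(600,122)),((356,258),(770,143))):
    print(tri(A(*p),B(*q)),onz(a,*A(*p),.045),onz(b,*B(*q),.045))
g=np.array([.4223,.0354]);y=-.126;e=np.array([np.cos(y),np.sin(y)]);f=np.array([-e[1],e[0]])
for p in((108,305),(175,270),(240,235)):
    r=onz(a,*A(*p),.0427)[:2]-g;print('packer frame',r@e,r@f)
for y in(-21e-3,):
  for x in(-14e-3,98e-3):
    w=g+x*e+y*f;print('pred px',(proj(a,(*w,.0427))-[273,169])*4)
E
```

```text
(array([0.565224  , 0.02102151, 0.03104011]), np.float64(0.0008548676518792447)) [0.55371645 0.01075598 0.045     ] [0.56127471 0.0209128  0.045     ]
(array([ 0.55283133, -0.07101416,  0.03455332]), np.float64(0.002804271290457043)) [ 0.54531138 -0.07823574  0.045     ] [ 0.5491396  -0.06953714  0.045     ]
packer frame -0.014319998859005882 -0.021868851111316416
packer frame 0.039701753958578785 -0.025412321111318106
packer frame 0.09459624102864353 -0.02819441477484016
pred px [107.55080824 304.05805284]
pred px [236.75153443 227.25883262]
```

```bash
python3 -m inch '[[0,0,-0.015,0],[0,0,-0.01,0],[0,0,0,0],[0,0,0,0]]'
python3 - <<'E'
from h import *
a=grab('scene')
x,y=285,205
cv2.imwrite('pics/z1.png',cv2.resize(a['image'][y:y+60,x:x+80,::-1],(800,600),interpolation=cv2.INTER_CUBIC))
s=status.state();g=s['tcp_pos'];yw=s['orientation'][2];print(g,yw)
e=np.array([np.cos(yw),np.sin(yw)]);f=np.array([-e[1],e[0]])
for p in((-.014,-.021),(.05,-.021),(.098,-.021),(.098,-.007)):
    w=g[:2]+p[0]*e+p[1]*f;print(((proj(a,(*w,g[2]-.0337))-[x,y])*10).round())
E
```

```text
clock: 6.3
tcp_pos: [0.4222, 0.0353, 0.051]
orientation: [-3.142, -0.0, -0.126]
wrist_force: [0.3, 0.1, -1.6]
finger_gap: 0.0155
gripper_force: 29.9
[0.42217245 0.03532966 0.051048  ] -0.12574976372770852
[153. 468.]
[338. 357.]
[471. 276.]
[438. 250.]
```

View pics/z1.png

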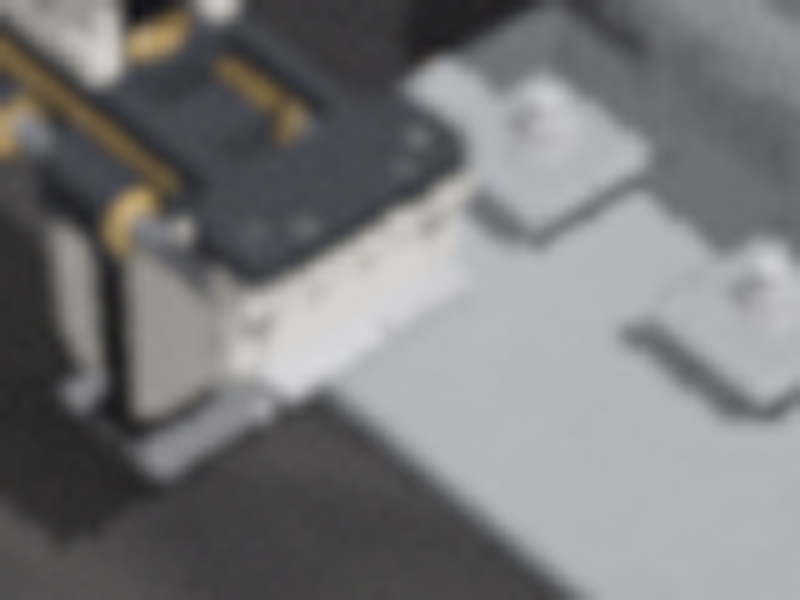

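The packer's rear right corner is at crop (155,478) and its nose right corner at (472,280). Predicted were (153,468) and (471,276), so the grasp is straight. Next I'll check the foot corners: foot 1 at (540,225), foot 2 at (765,395).

```bash
python3 - <<'E'
from h import *
a=load('scene');x,y=285,205
yw=-.125;e=np.array([np.cos(yw),np.sin(yw)]);f=np.array([-e[1],e[0]])
for b in((.5635,.0175),(.552,-.0713)):
    b=np.array(b);P=lambda u,v,z:((proj(a,(*(b+u*e+v*f),z))-[x,y])*10).round()
    print('corner top',P(-.025,-.023,.030),'bottom',P(-.025,-.023,.021),'front-left',P(-.025,.023,.03),'back-right',P(.017,-.023,.03),'nut top',P(0,0,.046))
    print('d per mm f',P(-.025,-.022,.03)-P(-.025,-.023,.03),'e',P(-.024,-.023,.03)-P(-.025,-.023,.03))
E
```

```text
corner top [530. 214.] bottom [529. 238.] front-left [420. 130.] back-right [642. 147.] nut top [542.  89.]
d per mm f [-3. -1.] e [ 2. -1.]
corner top [755. 389.] bottom [753. 413.] front-left [637. 298.] back-right [868. 317.] nut top [766. 257.]
d per mm f [-3. -2.] e [ 2. -2.]
```

```bash
python3 -m inch '[[0,-0.0005,-0.002,0],[0,0,0,0],[0,0,0,0]]'
python3 -m inch '[[0,0,-0.0007,0],[0,0,0,0],[0,0,0,0]]'
python3 -m inch '[[0,0,-0.0006,0],[0,0,0,0],[0,0,0,0]]'
```

```text
clock: 6.72
tcp_pos: [0.4219, 0.0348, 0.0487]
orientation: [-3.142, -0.0, -0.126]
wrist_force: [0.3, 0.1, -1.6]
finger_gap: 0.0158
gripper_force: 29.9
clock: 7.1
tcp_pos: [0.4219, 0.0348, 0.0479]
orientation: [3.142, 0.0, -0.126]
wrist_force: [-0.6, -0.3, -0.5]
finger_gap: 0.0156
gripper_force: 29.9
clock: 7.48
tcp_pos: [0.422, 0.0349, 0.0475]
orientation: [-3.142, -0.0, -0.126]
wrist_force: [-2.0, 1.4, 6.0]
finger_gap: 0.0157
gripper_force: 30.0
```

```bash
cat > ok.py <<'E'
import sys,numpy as np
from plant import status
s=status.state();F=s['wrist_force'];y=s['orientation'][2]
e=np.array([np.cos(y),np.sin(y)]);f=np.array([-e[1],e[0]])
print('drag %.1f side %.1f z %.1f'%(F[:2]@e,F[:2]@f,F[2]),s['tcp_pos'].round(4))
sys.exit(abs(F[:2]@e)>9 or abs(F[:2]@f)>9 or abs(F[2])>12)
E
q(){ grep -v x; }
python3 -m inch '[[0,0,0.0004,0],[0.005,-0.0006,0,0],[0.005,-0.0006,0,0],[0.005,-0.0006,0,0],[0,0,0,0]]' >/dev/null; python3 ok.py &&
python3 -m inch '[[0.002,-0.0003,0,0],[0.002,-0.0003,0,0],[0,0,0,0]]' >/dev/null && python3 ok.py &&
python3 -m inch '[[0.001,-0.0001,0,0],[0.001,-0.0001,0,0],[0,0,0,0]]' >/dev/null && python3 ok.py &&
python3 -m inch '[[0.0006,-0.0001,0,0],[0,0,0,0]]' >/dev/null && python3 ok.py &&
python3 -m inch '[[0.0006,-0.0001,0,0],[0,0,0,0]]' >/dev/null && python3 ok.py &&
python3 -m inch '[[0.0006,0,0,0],[0,0,0,0]]' >/dev/null && python3 ok.py &&
python3 -m inch '[[0.0006,-0.0001,0,0],[0,0,0,0]]' >/dev/null && python3 ok.py &&
python3 -m inch '[[0.0006,-0.0001,0,0],[0,0,0,0]]' >/dev/null && python3 ok.py &&
python3 -m inch '[[0.0006,-0.0001,0,0],[0,0,0,0]]' >/dev/null && python3 ok.py &&
python3 -m inch '[[0.0006,0,0,0],[0,0,0,0]]' >/dev/null && python3 ok.py &&
python3 -m inch '[[0.0006,-0.0001,0,0],[0,0,0,0]]' >/dev/null && python3 ok.py &&
python3 -m inch '[[0.0006,-0.0001,0,0],[0,0,0,0]]' >/dev/null && python3 ok.py &&
python3 -m inch '[[0.0006,-0.0001,0,0],[0,0,0,0]]' >/dev/null && python3 ok.py
```

```text
drag -0.7 side 0.0 z -1.6 [0.4373 0.033  0.0477]False
```

```bash
sed -i 's/sys.exit(\(.*\))$/sys.exit(int(\1))/' ok.py
python3 -m inch '[[0.002,-0.0003,0,0],[0.002,-0.0003,0,0],[0,0,0,0]]' >/dev/null && python3 ok.py &&
python3 -m inch '[[0.001,-0.0001,0,0],[0.001,-0.0001,0,0],[0,0,0,0]]' >/dev/null && python3 ok.py &&
python3 -m inch '[[0.0006,-0.0001,0,0],[0,0,0,0]]' >/dev/null && python3 ok.py &&
python3 -m inch '[[0.0006,-0.0001,0,0],[0,0,0,0]]' >/dev/null && python3 ok.py &&
python3 -m inch '[[0.0006,0,0,0],[0,0,0,0]]' >/dev/null && python3 ok.py &&
python3 -m inch '[[0.0006,-0.0001,0,0],[0,0,0,0]]' >/dev/null && python3 ok.py &&
python3 -m inch '[[0.0006,-0.0001,0,0],[0,0,0,0]]' >/dev/null && python3 ok.py &&
python3 -m inch '[[0.0006,-0.0001,0,0],[0,0,0,0]]' >/dev/null && python3 ok.py &&
python3 -m inch '[[0.0006,0,0,0],[0,0,0,0]]' >/dev/null && python3 ok.py &&
python3 -m inch '[[0.0006,-0.0001,0,0],[0,0,0,0]]' >/dev/null && python3 ok.py &&
python3 -m inch '[[0.0006,-0.0001,0,0],[0,0,0,0]]' >/dev/null && python3 ok.py &&
python3 -m inch '[[0.0006,-0.0001,0,0],[0,0,0,0]]' >/dev/null && python3 ok.py
```

```text
drag -0.3 side -0.0 z -0.9 [0.4411 0.0324 0.0477]
drag -0.2 side 0.8 z -2.1 [0.443  0.0322 0.0477]
drag -0.3 side 0.9 z -0.5 [0.4435 0.0321 0.0477]
drag -0.4 side 0.3 z -0.6 [0.4442 0.032  0.0477]
drag 0.2 side 0.1 z -1.0 [0.4448 0.032  0.0477]
drag -0.1 side -0.5 z -0.4 [0.4454 0.0319 0.0477]
drag -0.1 side 0.3 z -1.8 [0.446  0.0318 0.0477]
drag 0.5 side 0.2 z -0.5 [0.4466 0.0317 0.0477]
drag 0.1 side 0.6 z -1.9 [0.4472 0.0317 0.0477]
drag 0.7 side 0.6 z -1.5 [0.4478 0.0316 0.0477]
drag -1.2 side -0.8 z -1.1 [0.4483 0.0315 0.0477]
drag 0.5 side -0.8 z -1.6 [0.449  0.0314 0.0478]
```

```bash

python3 -m inch '[[0.0006,-0.0001,0,0],[0,0,0,0]]' >/dev/null && python3 ok.py &&
python3 -m inch '[[0.0006,-0.0001,0,0],[0,0,0,0]]' >/dev/null && python3 ok.py &&
python3 -m inch '[[0.0006,0,0,0],[0,0,0,0]]' >/dev/null && python3 ok.py &&
python3 -m inch '[[0.0006,-0.0001,0,0],[0,0,0,0]]' >/dev/null && python3 ok.py &&
python3 -m inch '[[0.0006,-0.0001,0,0],[0,0,0,0]]' >/dev/null && python3 ok.py &&
python3 -m inch '[[0.0006,-0.0001,0,0],[0,0,0,0]]' >/dev/null && python3 ok.py &&
python3 -m inch '[[0.0006,0,0,0],[0,0,0,0]]' >/dev/null && python3 ok.py &&
python3 -m inch '[[0.0006,-0.0001,0,0],[0,0,0,0]]' >/dev/null && python3 ok.py &&
python3 -m inch '[[0.0006,-0.0001,0,0],[0,0,0,0]]' >/dev/null && python3 ok.py &&
python3 -m inch '[[0.0006,-0.0001,0,0],[0,0,0,0]]' >/dev/null && python3 ok.py
```

```text
drag -0.8 side -0.3 z -0.5 [0.4496 0.0313 0.0477]
drag 0.1 side -0.9 z -1.3 [0.4502 0.0312 0.0477]
drag 0.1 side -0.4 z -1.1 [0.4508 0.0312 0.0477]
drag -0.3 side 1.0 z -0.9 [0.4513 0.0311 0.0477]
drag -0.7 side 0.3 z -1.3 [0.452  0.031  0.0477]
drag -0.6 side -0.7 z -1.2 [0.4526 0.0309 0.0477]
drag 0.3 side -0.4 z -1.5 [0.4532 0.0309 0.0477]
drag 0.5 side -0.3 z -1.3 [0.4537 0.0308 0.0477]
drag -0.6 side 0.4 z -2.1 [0.4543 0.0307 0.0477]
drag -2.4 side -0.6 z -0.1 [0.4548 0.0306 0.0477]
```

```bash

python3 -m inch '[[0.0003,0,0,0],[0,0,0,0]]' >/dev/null && python3 ok.py &&
python3 -m inch '[[0.0003,0,0,0],[0,0,0,0]]' >/dev/null && python3 ok.py &&
python3 -m inch '[[0.0004,-0.0001,0,0],[0,0,0,0]]' >/dev/null && python3 ok.py &&
python3 -m inch '[[0.0004,0,0,0],[0,0,0,0]]' >/dev/null && python3 ok.py &&
python3 -m inch '[[0.0006,-0.0001,0,0],[0,0,0,0]]' >/dev/null && python3 ok.py &&
python3 -m inch '[[0.0006,-0.0001,0,0],[0,0,0,0]]' >/dev/null && python3 ok.py &&
python3 -m inch '[[0.0006,-0.0001,0,0],[0,0,0,0]]' >/dev/null && python3 ok.py
```

```text
drag -1.4 side -0.2 z -0.8 [0.4552 0.0306 0.0477]
drag -1.2 side -0.9 z -1.5 [0.4555 0.0306 0.0477]
drag -2.1 side 0.5 z -1.5 [0.4559 0.0305 0.0477]
drag -1.4 side 0.1 z -3.0 [0.4563 0.0305 0.0477]
drag -0.5 side 0.1 z -2.7 [0.457  0.0304 0.0477]
drag -1.5 side -0.5 z -2.7 [0.4576 0.0303 0.0477]
drag -1.9 side 0.3 z -2.3 [0.4581 0.0302 0.0477]
```

Light drag with the sole riding on the blade, so foot 1 is the soft one. Going on carefully.

```bash

python3 -m inch '[[0.001,-0.0001,0,0],[0.001,-0.0001,0,0],[0.001,-0.0002,0,0],[0,0,0,0]]' >/dev/null && python3 ok.py &&
python3 -m inch '[[0.001,-0.0001,0,0],[0.001,-0.0001,0,0],[0.001,-0.0002,0,0],[0,0,0,0]]' >/dev/null && python3 ok.py &&
python3 -m inch '[[0.001,-0.0001,0,0],[0.001,-0.0001,0,0],[0.001,-0.0002,0,0],[0,0,0,0]]' >/dev/null && python3 ok.py &&
python3 -m inch '[[0.001,-0.0001,0,0],[0.001,-0.0001,0,0],[0.001,-0.0002,0,0],[0,0,0,0]]' >/dev/null && python3 ok.py &&
python3 -m inch '[[0.001,-0.0001,0,0],[0.001,-0.0001,0,0],[0.001,-0.0002,0,0],[0,0,0,0]]' >/dev/null && python3 ok.py &&
python3 -m inch '[[0.001,-0.0001,0,0],[0.001,-0.0001,0,0],[0.001,-0.0002,0,0],[0,0,0,0]]' >/dev/null && python3 ok.py &&
python3 -m inch '[[0.001,-0.0001,0,0],[0.001,-0.0001,0,0],[0.001,-0.0002,0,0],[0,0,0,0]]' >/dev/null && python3 ok.py &&
python3 -m inch '[[0.001,-0.0001,0,0],[0.001,-0.0001,0,0],[0.001,-0.0002,0,0],[0,0,0,0]]' >/dev/null && python3 ok.py &&
python3 -m inch '[[0.001,-0.0001,0,0],[0.001,-0.0001,0,0],[0.001,-0.0002,0,0],[0,0,0,0]]' >/dev/null && python3 ok.py
```

```text
drag 0.1 side 0.5 z -2.6 [0.4613 0.0298 0.0477]
drag 0.0 side -0.5 z -2.9 [0.4643 0.0294 0.0477]
drag -1.0 side 0.4 z -2.9 [0.4673 0.029  0.0477]
drag 0.6 side 0.2 z -2.9 [0.4703 0.0286 0.0478]
drag -0.0 side 0.1 z -2.6 [0.4733 0.0282 0.0477]
drag -0.6 side 0.6 z -3.6 [0.4763 0.0278 0.0477]
drag 0.5 side 0.7 z -3.0 [0.4793 0.0274 0.0477]
drag -0.5 side -0.4 z -3.5 [0.4823 0.027  0.0477]
drag 0.7 side 0.3 z -3.3 [0.4853 0.0266 0.0477]
```

```bash
sed -i 's/e)>9/e)>6/' ok.py
python3 -m inch '[[0.001,-0.0001,0,0],[0.001,-0.0001,0,0],[0,0,0,0]]' >/dev/null && python3 ok.py &&
python3 -m inch '[[0.0006,-0.0001,0,0],[0.0006,-0.0001,0,0],[0,0,0,0]]' >/dev/null && python3 ok.py &&
python3 -m inch '[[0.0006,-0.0001,0,0],[0,0,0,0]]' >/dev/null && python3 ok.py &&
python3 -m inch '[[0.0006,-0.0001,0,0],[0,0,0,0]]' >/dev/null && python3 ok.py &&
python3 -m inch '[[0.0006,0,0,0],[0,0,0,0]]' >/dev/null && python3 ok.py &&
python3 -m inch '[[0.0006,-0.0001,0,0],[0,0,0,0]]' >/dev/null && python3 ok.py &&
python3 -m inch '[[0.0006,-0.0001,0,0],[0,0,0,0]]' >/dev/null && python3 ok.py &&
python3 -m inch '[[0.0006,-0.0001,0,0],[0,0,0,0]]' >/dev/null && python3 ok.py &&
python3 -m inch '[[0.0006,0,0,0],[0,0,0,0]]' >/dev/null && python3 ok.py &&
python3 -m inch '[[0.0006,-0.0001,0,0],[0,0,0,0]]' >/dev/null && python3 ok.py &&
python3 -m inch '[[0.0006,-0.0001,0,0],[0,0,0,0]]' >/dev/null && python3 ok.py &&
python3 -m inch '[[0.0006,-0.0001,0,0],[0,0,0,0]]' >/dev/null && python3 ok.py &&
python3 -m inch '[[0.0006,0,0,0],[0,0,0,0]]' >/dev/null && python3 ok.py &&
python3 -m inch '[[0.0006,-0.0001,0,0],[0,0,0,0]]' >/dev/null && python3 ok.py; python3 -c "from plant import status;print(status.state()['clock'])"
```

```text
drag 0.2 side 0.1 z -3.3 [0.4872 0.0264 0.0477]
drag -0.7 side 0.2 z -2.2 [0.4884 0.0262 0.0477]
drag -1.3 side -0.6 z -3.0 [0.489  0.0261 0.0477]
drag -1.1 side 0.6 z -3.6 [0.4896 0.026  0.0477]
drag -1.3 side -0.4 z -3.3 [0.4902 0.026  0.0477]
drag -0.4 side 0.9 z -3.0 [0.4908 0.0259 0.0477]
drag -0.8 side 0.3 z -2.9 [0.4914 0.0258 0.0477]
drag -4.2 side -0.1 z -1.3 [0.4916 0.0258 0.0477]
drag -7.3 side -0.1 z 4.0 [0.4917 0.0258 0.0477]
22.6
```

```bash

python3 -m inch '[[-0.0006,0.0001,-0.0002,0],[0,0,0,0],[0,0,0,0]]' >/dev/null; python3 ok.py
python3 -m inch '[[0,0,0,0],[0,0,0,0],[0,0,0,0],[0,0,0,0],[0,0,0,0]]' 0.5
python3 -m inch '[[0,0,0.02,0],[0,0,0.04,0],[0,0,0.04,0],[-0.03,0,0.03,0],[-0.06,0,0,0]]'
python3 -m inch '[[-0.06,-0.02,0,0],[0,-0.06,0,0],[0,-0.06,0,0],[0,-0.06,0,0],[0,0,0,0]]'
python3 - <<'E'
from h import *
a=grab('scene');b=grab('top')
o=np.zeros((480,800,3),np.uint8)
for i,c in enumerate((a,b)):
    m=proj(c,(.52,.02,.02)).astype(int);x,y=m[0]-42,m[1]-50;print(x,y)
    o[:,i*400:i*400+400]=cv2.resize(c['image'][y:y+100,x:x+84,::-1],(400,480),interpolation=cv2.INTER_CUBIC)
cv2.imwrite('pics/end1.png',o)
E
```

```text
drag -5.1 side -1.0 z 3.9 [0.4917 0.0258 0.0477]
clock: 23.6
tcp_pos: [0.492, 0.0258, 0.0475]
orientation: [-3.142, -0.0, -0.126]
wrist_force: [0.5, -0.4, -0.3]
finger_gap: 0.0465
gripper_force: 0.0
clock: 24.22
tcp_pos: [0.4029, 0.0257, 0.1793]
orientation: [-3.141, -0.005, -0.126]
wrist_force: [-0.8, 0.4, -0.2]
finger_gap: 0.0465
gripper_force: 0.0
clock: 24.85
tcp_pos: [0.3425, -0.1771, 0.1776]
orientation: [3.141, -0.001, -0.131]
wrist_force: [-0.3, 0.5, -0.2]
finger_gap: 0.0463
gripper_force: 0.0
286 178
245 157
```

View pics/end1.png

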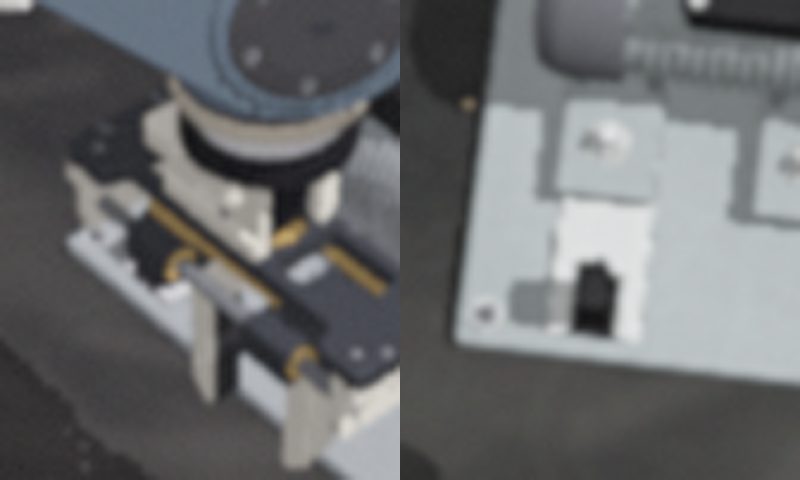

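The top crop shows the packer square under foot 1. The blade's sides, (555 to 657), line up with the lug's, (557 to 660), and its rear edge is at (640,341). One numeric check, then I hand in.

```bash
python3 - <<'E'
from h import *
b=load('top');k=84/400;k2=100/480
B=lambda x,y:(245+(x-400)*k,157+y*k2)
yw=-.125;e=np.array([np.cos(yw),np.sin(yw)]);f=np.array([-e[1],e[0]])
bolt=onz(b,*B(604,140),.044)[:2]
for p in((640,341),(550,330),(657,205),(555,200)):
    r=onz(b,*B(*p),.016)[:2]-bolt;print(r@e,r@f)
from plant import sign_off
print(sign_off())
E
```

```text
-0.08331215052177668 -0.025738111285106655
-0.08304692054240237 0.0153774106605551
-0.020170358144335838 -0.026083605723951738
-0.023310396142115882 0.020488638713523192
the job is handed in; nothing more can be done
None
```

The packer is fully home under foot 1 (left), the soft foot: it slid in with light drag, stopped on the bolt at about 7 N, and was released before I handed the job in at about 25 s. No verdict came back, I never tried feet 2 and 3, and the brass fittings were nowhere on the arm's path but I did not re-check them.

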